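Flip the board frame, snap out its kickstand and hold it upright

ROBOT

A 7-joint arm with a two-finger parallel gripper is mounted at the origin on the work surface. World frame = base frame: x ahead of the robot, y to its left, z up, the work surface at z = 0. Lengths are in m, angles in rad, forces in N, time in s.
With the tool pointing down it reaches from about 0.425 to 0.825 m from the base axis. Payload 3.6 kg.
Tool frame: the origin (TCP) lies at the very end of the fingers, on their centre line; the grasp point (between the pads) lies 19 mm behind it (manip.grip_point_offset is the distance from the TCP to the grasp point, in m); z points along the fingers, y is the line along which they close (so a half turn about z gives the same grasp; the last joint's range is limited). The gripper opens to 85 mm and grips with 20 to 120 N. Pads are 22 mm wide; open, the fingers measure 114 mm over their backs; the gripper's body (76 mm by 85 mm) begins 54 mm behind the grasp point. The pads swing forward as they close: fully open they stand 13 mm farther back than shut.
Start: joints at [-1.361, 0.615, -0.013, 1.423, 0.008, 1.103, -0.04], TCP at [0.152, 0.632, 0.231] pointing down, gripper open.
Joint ranges: [-3.12, 3.12], [-0.3, 2.06], [-1.34, 1.32], [0.26, 2.42], [-1.36, 4.5], [0.01, 1.98], [-2.84, 2.84]. Speed limits (rad/s): [2.79, 2.79, 3.14, 3.14, 3.14, 3.14, 3.14].

INTERFACE

Orientations are given as [roll, pitch, yaw] about the fixed x, y, z axes, in that order (R = Rz(yaw) Ry(pitch) Rx(roll)).
In Python, from cell import manip gives the robot as it stands. The module is installed in compiled form; this text tells all that it offers.
- The arm moves only by the shell command python3 -m handwheel 'ROWS' [FORCE]. ROWS is JSON, one flat list of numbers, 7 for each row, row after row: the shift along the tool's x, y, z as a fraction of full scale, then the turn, a rotation vector about the tool's x, y, z as a fraction of full scale, then the closure, from -1 (fully open) to 1 (shut). In form: [x, y, z, rx, ry, rz, jaw, x, y, z, rx, ry, rz, jaw, ...]. A call has 1 to 12 rows; each row is the pose to reach, as a shift and turn from the pose commanded when the call began, along the tool's axes at that moment, turning the shorter way round; what a row does not reach only later rows make up. Full scale, the value 1, is 15 cm for a shift and 360 degrees for a turn. A row lasts 1/8 s, in which the tool goes at most 62.5 mm and 10.7 degrees, less where a joint would pass 70% of its speed; a pose out of reach is approached as far as the arm can. A call with a number of a shift or a turn outside -1 to 1 is refused whole. A call with a gripper value outside its range is refused whole. The fingers move at their own pace and stop on an object; FORCE is the grip in N (left out, the last holds). Time passes only in rows, so rows that repeat a pose let the fingers close. It gives the time, the measured TCP pose, the force, the opening and the grip force at its end, in the units of the state.
- manip.get_obs(): the state, without advancing time (a new reading comes with each control period).
- manip.read_camera(name): name is "side" or "top"; returns (picture, depth): 480x640x3 uint8, red, green, blue; 480x640 float32, m along the optical axis (not along the pixel's ray), 0 where there is no reading.
- manip.camera_model(name): a dict with "intrinsics" (3x3 intrinsics, pixels), "R" (3x3) and "t" (3): a world point X has camera coordinates R X + t. Camera axes: x right, y down, z forward; pixel columns grow to the right and rows downward; lengths in m; the calibration is good to about 2 mm. A picture is of the moment at which its call begins. camera_model takes no time and is no camera call.
- manip.hand_in(): hands the job in; it is judged then, once.
Trained networks look in the newest picture that a camera, given by its name, has taken for a name from the list of things; names that differ only in an ending like _2 or _b are one class to them, and where a whole thing is asked for, a point or a joint stands for the part that bears it (a point fixed in the world has none). Each returns a list of dicts, best first, with "score" (0 to 1); they miss things now and then, are a little off and sometimes report something else, mostly with a low value. They report only what shows in the picture. A call takes as long as a camera call.
- manip.find_in(camera, target): "box" ([centre column, centre row, width, height] in pixels, round what is visible of it).
The state is a dict: "time": time; "joint_positions": joint angles; "qd": joint speeds; "joint_efforts": joint torques, N m; "tool_pos": TCP position; "orientation": TCP orientation; "wrist_force": force on the tool from outside, world axes, zero at the start; "moment": the same for the moment, N m; "grip_width": opening from 0.0 (shut) to 1.0 (fully open); "grip_force": force on a finger pad.
Only numpy, scipy, OpenCV 4.12 (cv2) and the standard library are available. Lean on these libraries where they do the work, as an engineer would, in place of code of your own. Each camera call takes 0.05 s, during which the arm holds its last target. There are 200 camera calls.

TASK

Turn the hinged frame with the circuit board right over to the other side of its stand, lowering it gently rather than letting it drop, so that the solder side with the folded kickstand lies upwards. Then swing the yellow kickstand over its dead centre until it is fully open at its stop, and only then stand the frame upright by its blue bar. Finish while still holding the bar so that the frame is truly upright, not leaning on the kickstand, which does not quite reach the bench there; leave the tools and parts lying around alone.

Things in the scene. Friction and masses are not known exactly. Their poses are not given: they have to be found in the camera images.
- stand: Dark steel base plate fixed to the bench, 130 (its x) x 260 (its y) x 8 mm. Origin: centre of its underside, on the bench. It carries the frame's hinge, whose axis runs along the stand's own x axis, 50 mm above the origin. Four rest pins 45 mm high stand at x +-55, y +-105 mm.
- hinge_center (a point): Middle of the frame's hinge axis, 50 mm straight above the stand's origin; its axes are the stand's. The frame: two aluminium arms 110 mm apart, a green board between them 20 to 86 mm from the hinge, and the blue bar across their ends; 0.3 to 0.47 kg in all. The hinge runs freely: let go, the frame falls to one side.
- flip_frame (a joint): Angle of the board frame about its hinge, rad: 0 = lying flat towards the stand's -y, component side up; pi/2 = upright; pi = lying flat towards the stand's +y, solder side up. The two flat positions are its stops.
- bar_center (a point): Round blue bar at the free end of the frame: 10 mm thick, 118 mm long, parallel to the hinge axis and 140 mm from it. This point: its middle, the place to grip (gap between bar and board 49 mm). It turns with the frame; with the frame flat it is 50 mm above the bench.
- kickstand (a joint): Angle of the yellow leg on the frame, rad: 0 = folded, pointing to the bar; 2.5 = open stop. Its pivot axis is parallel to the hinge and 45 mm from it. It opens out from the solder side: with the frame lying to +y the leg goes up, past vertical and down towards the hinge. An over-centre spring (about 1 N at the peg) pulls it shut below 1.25 rad and snaps it open above.
- peg_center (a point): Place to grip the round red peg (10 mm thick, parallel to the hinge) at the tip of the leg, 100 mm from its pivot, 90 mm along the stand's +x from its middle; the leg is 21 mm nearer. Leg folded and frame flat: 145 mm from the hinge axis, 50 mm above the bench. Leg open and frame upright: the peg hangs 10 mm clear of the bench and meets it at about 10 degrees of lean to the stand's -y.
- screwdriver: Bystander, to be left alone: teal-handled screwdriver. Origin: underside.
- cutters: Bystander, to be left alone: side cutters with teal handles, about 120 mm. Origin: underside.
- solder_reel: Bystander, to be left alone: metal solder reel standing on its flange, 60 mm across, 44 mm high. Origin: underside.
- parts_tray: Bystander, to be left alone: blue parts tray, 90 x 120 x 25 mm. Origin: underside.
- spare_board: Bystander, to be left alone: green spare circuit board, 70 x 50 mm. Origin: underside.

How it is judged:
By the outcome, as a careful person would: the job done as asked, in the order asked, and still so for the second after the job is handed in, while the arm keeps its last pose, push and grip.
It also fails if it takes over 64 s, if anything falls off the work surface, if the arm or the gripper's body presses on something with over 40 N, if the wrist force passes 120 N, or if a joint passes its speed limit or range.

## Working session

There is one attempt and no reset: what is moved stays moved. The work goes in short steps, Python scripts to look and compute and a shell command to move; the robot and the scene stay as the last step left them, time stands still between calls to the robot, and variables do not carry over. Pictures are saved under pics/ and viewed, at most 10 in all, crops included, and the job is handed in when it is done.

```bash
mkdir -p pics
cat > h.py <<'E'
import numpy as np, cv2
from cell import manip
from scipy.spatial.transform import Rotation as Ro
def cam(n):
    p,d=manip.read_camera(n); m=manip.camera_model(n); return p,d,np.array(m["intrinsics"]),np.array(m["R"]),np.array(m["t"])
def cloud(n):
    p,d,K,R,t=cam(n); v,u=np.mgrid[0:480,0:640]
    c=np.stack([(u-K[0,2])/K[0,0]*d,(v-K[1,2])/K[1,1]*d,d],-1)
    return p,d,(c-t)@R
def save(p,f): cv2.imwrite('pics/'+f,cv2.cvtColor(p,cv2.COLOR_RGB2BGR))
def tool():
    o=manip.get_obs(); return np.array(o["tool_pos"]),Ro.from_euler('xyz',o["orientation"])
def rows(target,rot):
    "shift fraction, turn fraction from the current pose to a target TCP pose"
    p,r=tool(); return np.round(r.inv().apply(np.array(target)-p)/.15,3),np.round((r.inv()*rot).as_rotvec()/(2*np.pi),4)
E
python3 - <<'E'
from h import *
for n in("top","side"):
    p,d,X=cloud(n); save(p,n+'0.png'); np.savez('/tmp/'+n,p=p,d=d,X=X)
    for k in("stand","hinge_center","flip_frame","bar_center","kickstand","peg_center"):
        try:
            for b in manip.find_in(n,k)[:2]:
                c,r=int(b['box'][0]),int(b['box'][1]); print(n,k,b['score'],np.round(b['box']),X[r,c].round(3))
        except Exception as e: print(n,k,e)
print(manip.get_obs())
E
```

```text
top stand 0.72 [345. 252. 112.  62.] [ 0.522 -0.067  0.008]
top stand 0.46 [377. 225.  34.  13.] [ 0.594 -0.154 -0.   ]
top hinge_center 0.91 [344. 253. 112.  65.] [ 0.52  -0.064  0.008]
top hinge_center 0.72 [480. 226.  30.  29.] [ 0.595 -0.431  0.008]
top flip_frame 0.76 [368. 253.  66.  64.] [ 0.515 -0.125  0.055]
top flip_frame 0.46 [343. 251. 110.  64.] [ 0.525 -0.064  0.006]
top bar_center 0.95 [364. 251.  63.  59.] [ 0.52  -0.117  0.057]
top kickstand 0.52 [380. 226.  36.  17.] [ 0.592 -0.162 -0.002]
top peg_center 0.69 [164. 264.  27.  22.] [0.485 0.405 0.047]
top peg_center 0.65 [382. 228.  28.  16.] [ 0.586 -0.167  0.005]
side stand 0.97 [333. 265. 112.  69.] [ 0.489 -0.107  0.056]
side hinge_center 0.87 [336. 266. 103.  66.] [ 0.496 -0.107  0.054]
side flip_frame 0.96 [347. 268.  81.  47.] [ 0.517 -0.132  0.052]
side flip_frame 0.55 [463. 284.  26.  28.] [ 0.755 -0.335  0.009]
side bar_center 0.85 [342. 267.  65.  41.] [ 0.505 -0.125  0.054]
side peg_center 0.57 [372. 264.  28.  18.] [ 0.625 -0.114  0.005]
{'time': 0.7, 'joint_positions': array([-1.36048029,  0.61489432, -0.01263089,  1.42337874,  0.00808744,
        1.10341502, -0.04037391]), 'qd': array([-0.00018475, -0.00135628,  0.00018673,  0.00047725,  0.00107193,
       -0.00038294,  0.00038448]), 'joint_efforts': array([-1.09802570e-04, -4.68961644e+01,  2.58964933e-01, -1.71306378e+01,
        1.00051679e-02,  1.59084375e-03, -1.00523698e-05]), 'tool_pos': array([0.1524475 , 0.63184586, 0.23130788]), 'orientation': array([-3.14154557e+00, -6.45407939e-05,  2.90486442e+00]), 'wrist_force': array([-0.16752966,  0.01823031,  0.1958531 ]), 'moment': array([-0.07279119,  0.00331475, -0.04544688]), 'grip_force': 0.0, 'grip_width': 0.9996983304200914}
```

View pics/top0.png

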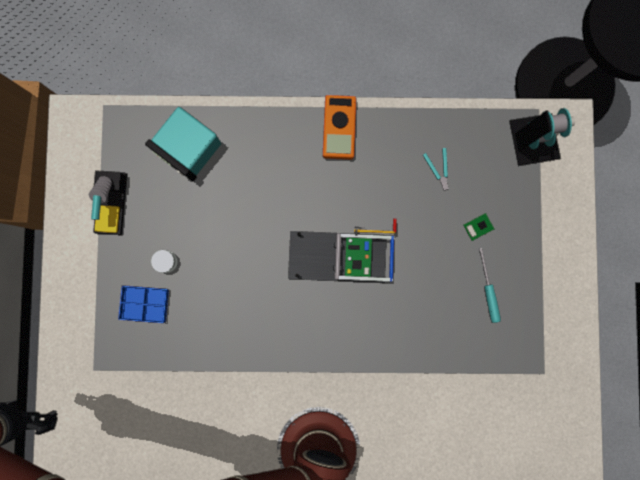

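View pics/side0.png

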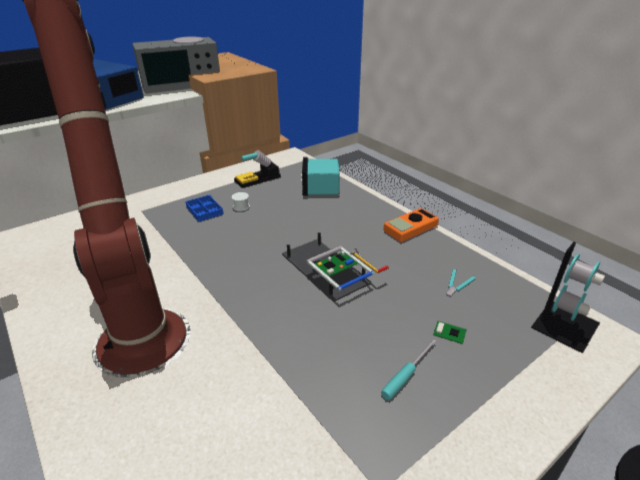

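The top view shows the stand around (344,253). The frame lies to its right, with the blue bar at about column 393, rows 236–280. The red peg is at (396,227). So stand +x is roughly world +x, and the frame lies towards world -y. Next I'll measure the bar, peg and stand by colour.

Run:
```python
from h import *
for n in("top","side"):
    z=np.load('/tmp/%s.npz'%n); p,d,X=z['p'],z['d'],z['X']; h=cv2.cvtColor(p,cv2.COLOR_RGB2HSV)
    near=(abs(X[...,0]-.52)<.2)&(abs(X[...,1]+.06)<.22)&(d>0)
    def rep(k,m):
        m=m&near; q=X[m]
        if len(q)<3: print(n,k,len(q));return
        c=np.median(q,0); r,cc=np.where(m); rect=cv2.minAreaRect(q[:,:2].astype(np.float32)); print(n,k,len(q),c.round(4),'px',cc.min(),cc.max(),r.min(),r.max(),'rect',np.round(rect[0],3),np.round(rect[1],3),round(rect[2],1))
    hu,s,v=[h[...,i].astype(int) for i in range(3)]
    rep('blue',(hu>100)&(hu<125)&(s>140))
    rep('red',((hu<6)|(hu>174))&(s>150))
    rep('yellow',(hu>12)&(hu<28)&(s>150))
    rep('dark',(v<75)&(X[...,2]<.03)&(s<60)&(X[...,1]>-.06)) if n=='top' else 0
    rep('pins',(v<60)&(X[...,2]>.025)&(X[...,1]>-.04))
    if n=='top': save(cv2.resize(p[200:310,270:420],None,fx=5,fy=5,interpolation=cv2.INTER_CUBIC),'crop.png'); print(manip.camera_model(n))
```

```text
top blue 166 [ 0.5158 -0.187   0.0555] px 365 393 236 279 rect [ 0.503 -0.156] [0.112 0.074] 1.0
top red 36 [ 0.5884 -0.1954  0.0542] px 393 396 219 231 rect [ 0.589 -0.197] [0.009 0.032] 88.6
top yellow 73 [ 0.5727 -0.1403  0.0542] px 348 394 230 272 rect [ 0.542 -0.113] [0.066 0.159] 41.9
top dark 1997 [0.5107 0.0135 0.008 ] px 289 341 232 281 rect [0.508 0.008] [0.141 0.127] 87.8
top pins 35 [0.5331 0.0547 0.0452] px 295 334 232 277 rect [0.509 0.011] [0.099 0.118] 87.8
{'intrinsics': array([[560.2049449 ,   0.        , 317.4332171 ],
       [  0.        , 560.2049449 , 240.55391623],
       [  0.        ,   0.        ,   1.        ]]), 'R': array([[ 0.00754169, -0.99996682,  0.00308027],
       [-0.99727234, -0.00774747, -0.07340199],
       [ 0.07342342, -0.00251829, -0.99729768]]), 't': array([3.43923688e-04, 5.49121827e-01, 1.47442458e+00])}
side blue 173 [ 0.5133 -0.1871  0.0543] px 340 371 259 288 rect [ 0.504 -0.153] [0.081 0.105] 88.3
side red 27 [ 0.5863 -0.1976  0.0543] px 378 387 266 271 rect [ 0.587 -0.197] [0.008 0.03 ] 84.2
side yellow 69 [ 0.5696 -0.142   0.0535] px 318 377 254 272 rect [ 0.538 -0.114] [0.068 0.16 ] 42.6
side pins 36 [0.4562 0.0561 0.036 ] px 287 320 233 251 rect [0.509 0.057] [0.011 0.119] 88.7
```

View pics/crop.png

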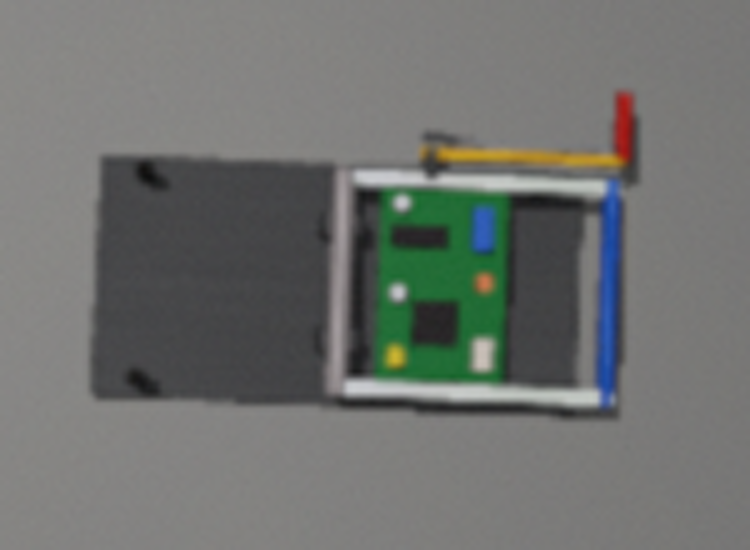

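The crop shows the stand turned about -2°. The bar runs down the right edge, and the leg and peg are at its upper end. I'll fit lines for a better estimate while moving the arm above the place in safe stages.

```bash
python3 - <<'E'
from h import *
for n in("top","side"):
    z=np.load('/tmp/%s.npz'%n); p,d,X=z['p'],z['d'],z['X']; h=cv2.cvtColor(p,cv2.COLOR_RGB2HSV)
    hu,s=h[...,0].astype(int),h[...,1].astype(int)
    m=(hu>100)&(hu<125)&(s>140)&(abs(X[...,0]-.51)<.09)&(X[...,1]<-.17)&(X[...,1]>-.22); q=X[m]
    f=np.polyfit(q[:,0],q[:,1],1); mid=(q[:,0].min()+q[:,0].max())/2; print(n,len(q),'slope',f[0],'x',q[:,0].min(),q[:,0].max(),'y at mid',np.polyval(f,mid),q[:,2].max())
E
A='[-0.5,-0.5,0,0,0,-0.016,0, -1,-1,0,0,0,-0.032,0, -1,-1,0,0,0,-0.032,0, -1,-1,0,0,0,-0.032,0, -1,-1,0,0,0,-0.032,0]'
python3 -m handwheel '[-0.5,-0.5,0,0,0,-0.016,0, -1,-1,0,0,0,-0.032,0, -1,-1,0,0,0,-0.032,0, -1,-1,0,0,0,-0.032,0, -1,-1,0,0,0,-0.032,0]'
python3 -m handwheel '[-0.5,-0.5,0,0,0,0,0, -1,-1,0,0,0,0,0, -1,-1,0,0,0,0,0, -1,-1,0,0,0,0,0]'
python3 -m handwheel '[-0.4,-0.5,0,0,0,0,0, -0.7,-1,0,0,0,0,0, -0.7,-1,0,0,0,0,0, -0.7,-1,0,0,0,0,0]'
```

```text
top 134 slope -0.0323268750374383 x 0.44805325741236324 0.5599444877608041 y at mid -0.1881210100427309 0.06447073250640357
side 127 slope -0.03797020807723441 x 0.4503131220756766 0.5497977170426235 y at mid -0.18813693018511657 0.058707217736918324
time: 1.32
tool_pos: [0.2649, 0.4491, 0.2318]
orientation: [-3.141, 0.001, 3.101]
wrist_force: [-1.0, 1.6, -0.0]
grip_width: 0.505
grip_force: 0.0
time: 1.82
tool_pos: [0.4102, 0.2941, 0.2314]
orientation: [-3.142, 0.002, 3.102]
wrist_force: [0.1, 0.8, -0.6]
grip_width: 0.498
grip_force: 0.0
time: 2.33
tool_pos: [0.5103, 0.1378, 0.2313]
orientation: [-3.139, 0.002, 3.097]
wrist_force: [-0.3, 1.1, -0.4]
grip_width: 0.498
grip_force: 0.0
```

```bash
python3 -m handwheel '[0,-0.5,0,0,0,0,0, 0,-1,0,0,0,0,0, 0,-1,0,0,0,0,0]'
python3 -m handwheel '[0,-0.5,0,0,0,0,0, 0,-1,0,0,0,0,0, 0,-1,0,0,0,0,0]' >/dev/null
python3 - <<'E'
from h import *
print(tool()[0],rows([.504,-.188,.1],Ro.from_euler('xyz',[np.pi,0,np.pi-.035])))
E
```

```text
time: 2.7
tool_pos: [0.5021, -0.0095, 0.2314]
orientation: [-3.141, 0.0, 3.104]
wrist_force: [0.8, 0.9, -0.2]
grip_width: 0.502
grip_force: 0.0
[ 0.49721143 -0.1597947   0.23139791] (array([-0.052, -0.185,  0.876]), array([-0.0002,  0.0001, -0.0004]))
```

```bash
python3 -m handwheel '[-0.05,-0.185,0.3,0,0,0,0, -0.05,-0.185,0.6,0,0,0,0, -0.05,-0.185,0.8,0,0,0,0, -0.05,-0.185,0.8,0,0,0,0]'
python3 - <<'E'
from h import *
for n in("top","side"):
    p,d,X=cloud(n); save(cv2.resize(p[190:320,250:420],None,fx=4,fy=4),n+'1.png')
    h=cv2.cvtColor(p,cv2.COLOR_RGB2HSV); hu,s=h[...,0].astype(int),h[...,1].astype(int)
    m=(hu>100)&(hu<125)&(s>140)&(abs(X[...,0]-.51)<.09)&(X[...,1]<-.17)&(X[...,1]>-.22)&(X[...,2]<.08); q=X[m]
    print(n,len(q),np.median(q,0),q.min(0),q.max(0))
E
```

```text
time: 3.58
tool_pos: [0.5029, -0.1826, 0.1091]
orientation: [3.138, -0.005, 3.11]
wrist_force: [-0.0, 0.1, 1.5]
grip_width: 0.5
grip_force: 0.0
  return _methods._mean(a, axis=axis, dtype=dtype,
  ret = um.true_divide(
Traceback (most recent call last):
ValueError: zero-size array to reduction operation minimum which has no identity
```

Run:
```python
from h import *
print(tool()[0],rows([.504,-.188,.033],Ro.from_euler('xyz',[np.pi,0,np.pi-.035])))
```

```text
[ 0.50407434 -0.18354543  0.11088268] (array([-0.001, -0.031,  0.519]), array([ 0.0003, -0.0001,  0.0004]))
```

Run:
```python
from h import *
p,d,X=cloud('side'); save(cv2.resize(p[190:320,250:420],None,fx=4,fy=4),'side1.png')
```

```text
(no output)
```

View pics/side1.png

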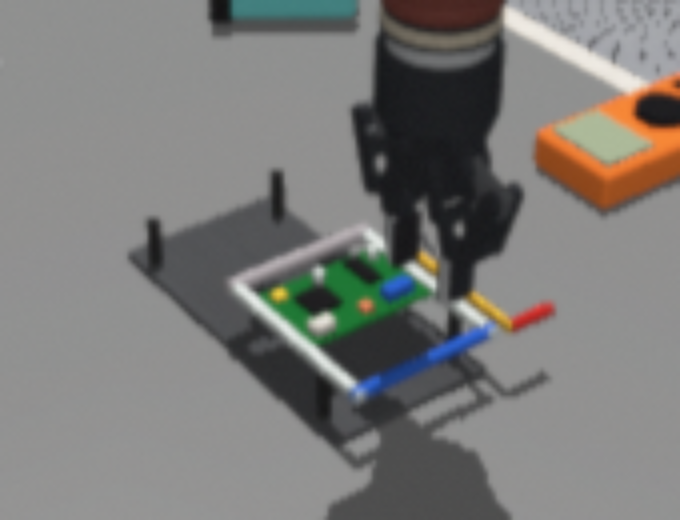

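The side crop shows the open fingers above the bar, one on each side. Now I'll descend and grip.

```bash
python3 -m handwheel '[0,-0.03,0.2,0,0,0,0, 0,-0.03,0.4,0,0,0,0, 0,-0.03,0.52,0,0,0,0, 0,-0.03,0.52,0,0,0,0, 0,-0.03,0.52,0,0,0,0]' 25
python3 -m handwheel '[0,0,0,0,0,0,1, 0,0,0,0,0,0,1, 0,0,0,0,0,0,1, 0,0,0,0,0,0,1, 0,0,0,0,0,0,1]' 25
```

```text
time: 4.3
tool_pos: [0.5045, -0.1905, 0.035]
orientation: [-3.141, 0.003, 3.106]
wrist_force: [-0.8, 0.7, -0.5]
grip_width: 0.502
grip_force: 0.0
time: 4.92
tool_pos: [0.5038, -0.1865, 0.0345]
orientation: [3.137, 0.001, 3.109]
wrist_force: [-1.3, 7.1, 5.9]
grip_width: 0.104
grip_force: 24.7
```

```bash
python3 -m handwheel '[0,0.035,-0.122,0,0,0,1, 0,0.06,-0.242,0,0,0,1, 0,0.098,-0.357,0,0,0,1, 0,0.152,-0.467,0,0,0,1, 0,0.22,-0.568,0,0,0,1, 0,0.3,-0.66,0,0,0,1]' 25
```

```text
time: 5.68
tool_pos: [0.5052, -0.1479, 0.1344]
orientation: [-3.137, 0.003, 3.104]
wrist_force: [0.8, -4.5, 2.4]
grip_width: 0.102
grip_force: 24.4
```

```bash
python3 -m handwheel '[0,0.092,-0.08,0,0,0,1, 0,0.194,-0.148,0,0,0,1, 0,0.303,-0.202,0,0,0,1, 0,0.419,-0.241,0,0,0,1, 0,0.538,-0.265,0,0,0,1, 0,0.66,-0.273,0,0,0,1, 0,0.72,-0.271,0,0,0,1, 0,0.782,-0.265,0,0,0,1]' 25
```

```text
time: 6.68
tool_pos: [0.5094, -0.027, 0.1744]
orientation: [3.141, 0.003, 3.107]
wrist_force: [2.4, 0.1, 2.5]
grip_width: 0.105
grip_force: 26.4
```

```bash
python3 -m handwheel '[0,0.12,0.024,0,0,0,1, 0,0.197,0.048,0,0,0,1, 0,0.273,0.079,0,0,0,1, 0,0.345,0.117,0,0,0,1, 0,0.414,0.161,0,0,0,1, 0,0.478,0.21,0,0,0,1, 0,0.538,0.265,0,0,0,1, 0,0.593,0.325,0,0,0,1, 0,0.643,0.39,0,0,0,1, 0,0.686,0.459,0,0,0,1]' 25
```

```text
time: 7.92
tool_pos: [0.5127, 0.0746, 0.1024]
orientation: [-3.141, 0.001, 3.106]
wrist_force: [5.4, 0.7, 0.3]
grip_width: 0.097
grip_force: 28.0
```

```bash
python3 -m handwheel '[0,0.038,0.072,0,0,0,1, 0,0.069,0.147,0,0,0,1, 0,0.094,0.225,0,0,0,1, 0,0.111,0.304,0,0,0,1, 0,0.117,0.344,0,0,0,1, 0,0.122,0.385,0,0,0,1, 0,0.124,0.425,0,0,0,1, 0,0.125,0.445,0,0,0,1, 0,0.125,0.466,0,0,0,1, 0,0.125,0.475,0,0,0,1]' 25
python3 - <<'E'
from h import *
p,d,X=cloud('side'); save(cv2.resize(p[190:320,230:400],None,fx=4,fy=4),'side2.png')
o=manip.get_obs();print(o['tool_pos'],o['wrist_force'],o['moment'])
E
```

```text
time: 9.18
tool_pos: [0.5128, 0.0934, 0.0317]
orientation: [-3.142, -0.0, 3.106]
wrist_force: [3.9, 0.5, -1.3]
grip_width: 0.1
grip_force: 28.4
[0.51284094 0.09339658 0.03170395] [ 4.61292839  0.76448365 -1.46195385] [ 0.04702922 -0.86330052  0.00550283]
```

View pics/side2.png

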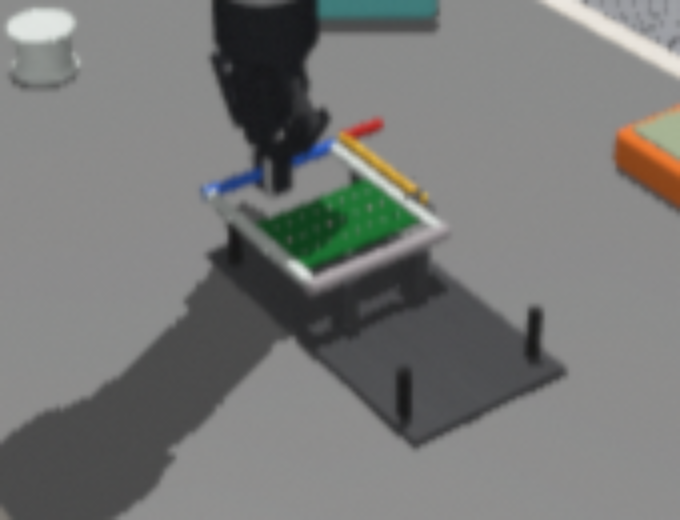

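The side crop shows the frame flat on the +y side, solder side up, with the leg folded and the red peg at (365,130). Next: release, rise, move over the peg and grip it.

```bash
python3 -m handwheel '[0,0,0,0,0,0,0, 0,0,0,0,0,0,0, 0,0,0,0,0,0,0, 0,0,-0.2,0,0,0,0, 0,0,-0.5,0,0,0,0, -0.3,0.02,-0.6,0,0,0,0, -0.6,0.04,-0.6,0,0,0,0, -0.6,0.04,-0.6,0,0,0,0, -0.6,0.04,-0.6,0,0,0,0]'
python3 - <<'E'
from h import *
for n in("top","side"):
    p,d,X=cloud(n); h=cv2.cvtColor(p,cv2.COLOR_RGB2HSV); hu,s=h[...,0].astype(int),h[...,1].astype(int)
    m=((hu<6)|(hu>174))&(s>150)&(abs(X[...,0]-.6)<.08)&(abs(X[...,1]-.09)<.06)&(X[...,2]<.08)&(d>0); q=X[m]
    if len(q): print(n,len(q),np.median(q,0).round(4),q.min(0),q.max(0))
print(tool()[0],rows([.604,.0952,.032],Ro.from_euler('xyz',[np.pi,0,np.pi-.035])))
E
```

```text
time: 10.35
tool_pos: [0.6015, 0.096, 0.1212]
orientation: [-3.141, -0.003, 3.106]
wrist_force: [-0.1, 0.2, -0.0]
grip_width: 0.497
grip_force: 0.0
side 15 [0.5986 0.0923 0.0534] [0.58323435 0.08826957 0.05002504] [0.60962191 0.0947893  0.05610432]
[0.60137535 0.0961812  0.1214789 ] (array([-0.019, -0.006,  0.596]), array([-0.0001, -0.0005, -0.0001]))
```

```bash
python3 -m handwheel '[-0.01,0,0.2,0,0,0,0, -0.01,0,0.4,0,0,0,0, -0.01,0,0.59,0,0,0,0, -0.01,0,0.59,0,0,0,0, -0.01,0,0.59,0,0,0,1, -0.01,0,0.59,0,0,0,1, -0.01,0,0.59,0,0,0,1, -0.01,0,0.59,0,0,0,1, -0.01,0,0.59,0,0,0,1]' 25
python3 - <<'E'
from h import *
print(tool()[0])
import math
for k in range(15,144,16): print(k,round(-.6667*(1-math.cos(math.radians(k))),3),round(-.6667*math.sin(math.radians(k)),3))
E
```

```text
time: 11.58
tool_pos: [0.6055, 0.0952, 0.0346]
orientation: [-3.141, 0.002, 3.105]
wrist_force: [-1.1, -2.5, 6.1]
grip_width: 0.106
grip_force: 25.8
[0.60550896 0.09523558 0.03464379]
15 -0.023 -0.173
31 -0.095 -0.343
47 -0.212 -0.488
63 -0.364 -0.594
79 -0.539 -0.654
95 -0.725 -0.664
111 -0.906 -0.622
127 -1.068 -0.532
143 -1.199 -0.401
```

```bash
python3 -m handwheel '[0,-0.006,-0.093,0,0,0,1, 0,-0.026,-0.184,0,0,0,1, 0,-0.058,-0.271,0,0,0,1, 0,-0.101,-0.353,0,0,0,1, 0,-0.156,-0.429,0,0,0,1, 0,-0.221,-0.495,0,0,0,1, 0,-0.294,-0.553,0,0,0,1, 0,-0.374,-0.599,0,0,0,1, 0,-0.461,-0.634,0,0,0,1, 0,-0.551,-0.657,0,0,0,1]' 25
```

```text
time: 12.82
tool_pos: [0.603, 0.0175, 0.136]
orientation: [3.135, 0.004, 3.109]
wrist_force: [0.7, 4.2, 13.1]
grip_width: 0.104
grip_force: 25.8
```

```bash
python3 -m handwheel '[0,-0.092,-0.025,0,0,0,1, 0,-0.185,-0.025,0,0,0,1, 0,-0.277,-0.01,0,0,0,1, 0,-0.365,0.02,0,0,0,1, 0,-0.449,0.06,0,0,0,1, 0,-0.526,0.112,0,0,0,1, 0,-0.595,0.174,0,0,0,1, 0,-0.648,0.236,0,0,0,1, 0,-0.655,0.245,0,0,0,1]' 25
```

```text
time: 13.95
tool_pos: [0.5987, -0.0849, 0.0942]
orientation: [3.141, 0.0, 3.106]
wrist_force: [5.1, 0.7, 3.1]
grip_width: 0.104
grip_force: 27.2
```

```bash
python3 -m handwheel '[0,0,0,0,0,0,0, 0,0,0,0,0,0,0, 0,0,0,0,0,0,0, 0,0,-0.3,0,0,0,0, 0,0,-0.6,0,0,0,0, 0.1,0.4,-0.6,0,0,0,0, 0.4,0.8,-0.6,0,0,0,0, 0.6,1,-0.5,0,0,0,0, 0.6,1,-0.4,0,0,0,0, 0.6,1,-0.4,0,0,0,0]'
python3 - <<'E'
from h import *
p,d,X=cloud('side'); save(cv2.resize(p[170:320,230:400],None,fx=4,fy=4),'side3.png')
h=cv2.cvtColor(p,cv2.COLOR_RGB2HSV); hu,s=h[...,0].astype(int),h[...,1].astype(int)
m=((hu<6)|(hu>174))&(s>150)&(abs(X[...,0]-.6)<.08)&(abs(X[...,1]+.08)<.09)&(d>0); q=X[m]
if len(q): print(len(q),np.median(q,0).round(4))
print(tool()[0],rows([.5139,.0934,.033],Ro.from_euler('xyz',[np.pi,0,np.pi-.035])))
E
```

```text
time: 15.2
tool_pos: [0.5129, 0.0677, 0.1544]
orientation: [-3.14, -0.002, 3.106]
wrist_force: [1.4, -0.7, 0.1]
grip_width: 0.495
grip_force: 0.0
26 [ 0.5906 -0.0871  0.113 ]
[0.51403403 0.06694093 0.15502853] (array([0.007, 0.177, 0.813]), array([-0.0002, -0.0001, -0.0004]))
```

View pics/side3.png

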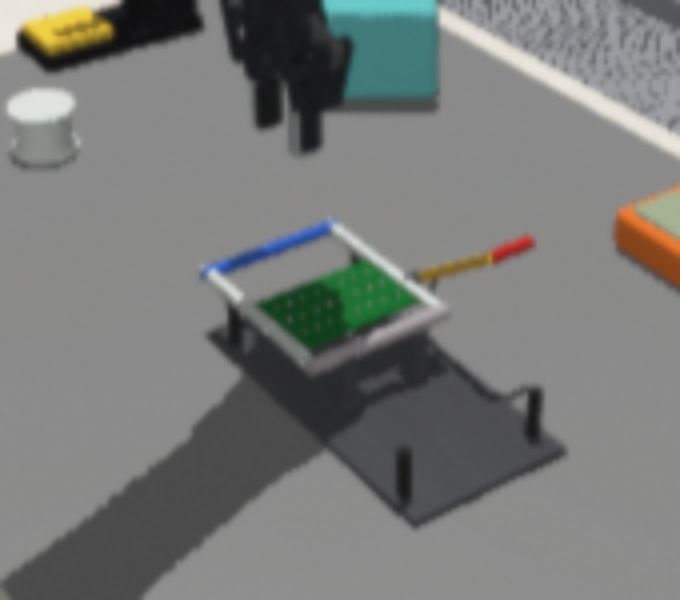

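The side crop shows the leg fully open. The red peg, at (515,248), is measured at z≈0.11 on the hinge side, which matches the 2.5 rad stop. Now I'll grip the bar again.

```bash
python3 -m handwheel '[0,0.177,0.2,0,0,0,0, 0,0.177,0.4,0,0,0,0, 0,0.177,0.6,0,0,0,0, 0,0.177,0.81,0,0,0,0, 0,0.177,0.81,0,0,0,0, 0,0.177,0.81,0,0,0,0, 0,0.177,0.81,0,0,0,1, 0,0.177,0.81,0,0,0,1, 0,0.177,0.81,0,0,0,1, 0,0.177,0.81,0,0,0,1, 0,0.177,0.81,0,0,0,1]' 25
```

```text
time: 16.62
tool_pos: [0.5154, 0.0934, 0.035]
orientation: [-3.14, 0.002, 3.105]
wrist_force: [0.4, -3.5, 6.1]
grip_width: 0.099
grip_force: 25.3
```

```bash
python3 -m handwheel '[0,-0.008,-0.122,0,0,0,1, 0,-0.032,-0.242,0,0,0,1, 0,-0.071,-0.357,0,0,0,1, 0,-0.125,-0.467,0,0,0,1, 0,-0.193,-0.568,0,0,0,1, 0,-0.273,-0.66,0,0,0,1, 0,-0.365,-0.74,0,0,0,1, 0,-0.467,-0.808,0,0,0,1, 0,-0.576,-0.862,0,0,0,1, 0,-0.692,-0.901,0,0,0,1, 0,-0.811,-0.925,0,0,0,1, 0,-0.87,-0.931,0,0,0,1]' 25
python3 - <<'E'
from h import *
print(rows([.509,-.0466,.175],Ro.from_euler('xyz',[np.pi,0,np.pi-.035])),tool()[0],manip.get_obs()['wrist_force'])
E
```

```text
time: 18.12
tool_pos: [0.5109, -0.0361, 0.1767]
orientation: [3.141, 0.004, 3.105]
wrist_force: [1.3, 1.8, 5.5]
grip_width: 0.106
grip_force: 26.0
(array([ 0.01 , -0.071,  0.011]), array([ 0.0002,  0.0007, -0.0002])) [ 0.51092296 -0.03608123  0.17667486] [1.325453   1.7983681  5.53292378]
```

```bash
python3 -m handwheel '[0,-0.03,0,0,0,0,1, 0,-0.06,0,0,0,0,1, 0,-0.07,0,0,0,0,1, 0,-0.07,0,0,0,0,1, 0,-0.07,0,0,0,0,1, 0,-0.07,0,0,0,0,1]' 30
python3 - <<'E'
from h import *
p,d,X=cloud('side'); save(cv2.resize(p[170:320,230:400],None,fx=4,fy=4),'side4.png')
h=cv2.cvtColor(p,cv2.COLOR_RGB2HSV); hu,s,v=[h[...,i].astype(int) for i in range(3)]
w=(abs(X[...,0]-.51)<.1)&(abs(X[...,1]+.05)<.12)&(d>0)
for k,m in (('red',((hu<6)|(hu>174))&(s>150)),('blue',(hu>100)&(hu<125)&(s>140)&(X[...,2]>.15)),('green',(hu>45)&(hu<80)&(s>120))):
    q=X[m&w]
    if len(q): print(k,len(q),np.median(q,0).round(4), np.polyfit(q[:,2],q[:,1],1).round(3) if k=='green' else '')
o=manip.get_obs();print(o['tool_pos'],o['wrist_force'])
E
```

```text
time: 18.88
tool_pos: [0.5105, -0.047, 0.1766]
orientation: [-3.141, 0.004, 3.105]
wrist_force: [-1.0, 0.4, 12.8]
grip_width: 0.103
grip_force: 30.6
red 26 [ 0.5912 -0.1111  0.018 ] 
blue 73 [ 0.4964 -0.0498  0.1932] 
green 487 [ 0.5049 -0.0472  0.1047] [-0.012 -0.046]
[ 0.51053983 -0.04700896  0.17655892] [-0.34485522  0.06643493 12.68619315]
```

View pics/side4.png

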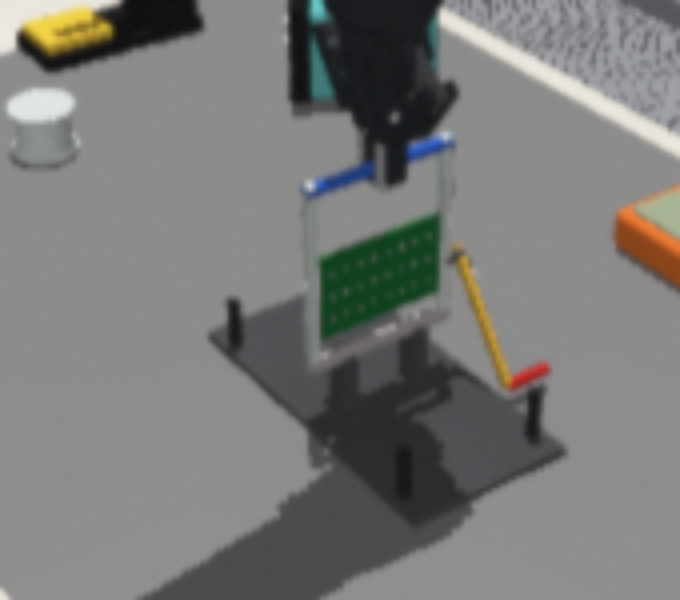

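The frame stands upright, with a board slope under 1° and the bar at y≈-0.047 over the hinge. The leg is open and the peg is clear of the bench. I'll ease the slight downward push and hand in.

```bash
python3 -m handwheel '[0,0.002,-0.015,0,0,0,1, 0,0.002,-0.015,0,0,0,1, 0,0.002,-0.015,0,0,0,1, 0,0.002,-0.015,0,0,0,1]' 30
python3 -c "
from cell import manip
print(manip.get_obs()['tool_pos'],manip.hand_in())"
```

```text
time: 19.42
tool_pos: [0.5105, -0.0459, 0.1767]
orientation: [-3.141, 0.002, 3.106]
wrist_force: [3.8, 0.2, 5.5]
grip_width: 0.099
grip_force: 30.3
the job is handed in; nothing more can be done
[ 0.5105165  -0.04594599  0.17665408] None
```

The job is handed in at about 19 s: the frame was turned over and lowered under control, the kickstand opened to its stop, and the frame then stood upright (within about 1°) by its blue bar, still gripped; hand-in returned no verdict.

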